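# Shut the drying box's drawer, then hold its inspection flap at the mark

## Task

Push the drawer of the blue drying box fully shut while its white top flap is still down. Then lift the flap by its bar until it lies level with the orange marker arm beside it, and finish while still holding it there in the gripper, steady, with the drawer still shut: the flap falls if it is let go. Do not push the marker arm or disturb anything else on the bench.

Things in the scene. Friction and masses are not known exactly. Their poses are not given: they have to be found in the camera images.
- chest: Drying box for plaster castings, fixed to the bench: blue sides, 240 x 240 mm, 130 mm high without the flap. Origin: centre of its underside, on the bench. Its own -x axis points out of its front, the drawer side (about world -y, to the robot's right); +y is the side towards the robot, -y the side with the orange marker; z up. It stands at a new place and yaw each time.
- drawer (a joint): How far the drawer is pulled out along the box's -x, in m: 0 fully shut (hard stop), 0.115 fully out. It starts partly open, slides with about 1.5 N of friction (no spring, no latch) and stays where it is left. It holds white rosettes that are fixed in it; its wooden front is 212 mm wide, 10 to 102 mm above the bench.
- drawer_handle (a point): Middle of the drawer's steel bar handle: a round bar 10 mm thick, 100 mm long, level and parallel to the drawer front, 35 mm out from the front's face, 82 mm above the bench. With the drawer shut this point lies at (-0.160, 0, 0.082) m in the box's frame. The axes are those of the box.
- flap (a joint): Opening angle of the white flap on top of the box, in rad: 0 lying shut, growing as its free edge (towards the drawer front) rises; at most 1.3. The hinge is free-running: the flap (0.35 to 0.7 kg) falls shut when it is let go.
- flap_hinge (a point): A point on the flap's hinge line, middle of its width; it lies at (0.108, 0, 0.130) m in the box's frame, and the line runs along the box's y. The flap is 216 mm long from here to its free edge, 220 mm wide, 12 mm thick. The point turns with the flap: its -x runs along the flap towards the free edge, its z out of the flap's upper face.
- flap_handle (a point): Middle of the flap's dark steel bar handle: a round bar 12 mm thick, 110 mm long, parallel to the hinge line, its axis 40 mm above the flap's upper face; the space under it is free. In the flap's frame (origin flap_hinge) it lies at (-0.178, 0, 0.052) m, so with the flap shut it is 182 mm above the bench. The axes turn with the flap.
- mark (a joint): Angle of the orange marker arm, in rad, measured exactly as the flap's angle and about the same hinge line: the angle to which the flap is to be raised (0.45 to 0.95, new each time). The arm is held only by friction and must not be pushed.
- mark_tip (a point): Outer end of the orange marker arm (120 mm long, 12 high, 10 thick), which pivots about the flap's hinge line beside the box, 140 mm from its middle on its -y side, on a thin steel quadrant rail of radius 105 mm that rises to 0.23 m. The point lies (-0.110, 0, 0.006) m from the pivot in the arm's frame; axes turn with the arm, parallel to the flap's when the flap is at the mark.
- bowl: Bystander, loose: green mixing bowl, rim 110 mm across, 55 mm high. Origin: middle of its underside.
- jar: Bystander, loose: closed jar, 66 mm across, 100 mm high. Origin: middle of its underside.
- spatula: Bystander, loose: spatula lying flat on the bench. Origin: its underside, near the middle of its length.
- brush: Bystander, loose: brush lying flat on the bench. Origin: its underside, near the middle of its length.
- rosette: Bystander, loose: loose white plaster rosette, 100 mm across, 26 mm high, lying on the bench. Origin: middle of its underside.
- sanding_block: Bystander, loose: cork sanding block 100 x 60 x 35 mm. Origin: middle of its underside.
- pail: Bystander, loose: small white open pail without a handle, 130 mm across, 130 mm high. Origin: middle of its underside.

How it is judged:
By the outcome, as a careful person would: the job done as asked, in the order asked, and still so for the second after the job is handed in, while the arm keeps its last pose, push and grip.
It also fails if it takes over 58 s, if anything falls off the work surface, if the arm or the gripper's body presses on something with over 40 N, if the wrist force passes 120 N, or if a joint passes its speed limit or range.

## Robot

A 6-joint arm with a two-finger parallel gripper is mounted at the origin on the work surface. World frame = base frame: x ahead of the robot, y to its left, z up, the work surface at z = 0. Lengths are in m, angles in rad, forces in N, time in s.
With the tool pointing down it reaches from about 0.425 to 0.95 m from the base axis. Payload 3.5 kg.
Tool frame: the origin (TCP) lies on the front face of the gripper's body, between the roots of the fingers; the fingertips stand r.tcp_to_tips ahead of it and the grasp point (between the pads) lies 54 mm ahead of it (r.tcp_to_tips is the distance from the TCP to the fingertips, in m); z points along the fingers, y is the line along which they close (so a half turn about z gives the same grasp; the last joint's range is limited). The gripper opens to 85 mm and grips with 20 to 120 N. Pads are 22 mm wide; open, the fingers measure 114 mm over their backs; the gripper's body (76 mm by 85 mm) begins 54 mm behind the grasp point. The pads swing forward as they close: fully open they stand 13 mm farther back than shut.
Start: joints at [1.189, 0.286, 1.577, -0, 1.279, -0.15], TCP at [0.155, 0.657, 0.304] pointing down, gripper open.
Joint ranges: [-2.77, 2.77], [-0.9, 2.22], [0.21, 2.48], [-1.53, 4.67], [0.24, 2.81], [-2.84, 2.84]. Speed limits (rad/s): [2.79, 2.79, 3.14, 3.14, 3.14, 3.14].

## Interface

Orientations are given as [roll, pitch, yaw] about the fixed x, y, z axes, in that order (R = Rz(yaw) Ry(pitch) Rx(roll)).
In Python, from cell import r, get_image, job_done gives the robot as it stands. Calls block until the motion is done:
- r.move_ptp(position, orientation): joint-space move of the TCP to a pose.
- r.servo_line(position, velocity=0.15, frame=None, f_stop=None): straight line of the TCP; frame=None keeps the orientation; velocity is the mean speed in m/s. With f_stop (N) it stops when the force on the tool has changed by that much, and returns True; else False.
- r.move_joints(angles): joint-space move.
- r.command_gripper(opening, f_grip=None): opening from 0.0 (shut) to 1.0 (fully open); f_grip is the grip in N (None keeps the last); returns when the fingers have stopped.
- r.wait(seconds).
- r.ik(position, orientation): joint angles nearest the present ones, or None.
- get_image(name): name is "scene" or "top" or "wrist"; returns a dict with "frame" (384x512x3 uint8, red, green, blue), "intrinsics" (3x3 intrinsics, pixels), "k1" (the pictures are not rectified: a ray, as slopes to the right and down, at radius r is drawn at 1 + k1 r^2 times it, then the intrinsics apply), "extrinsics" (4x4, takes a point from camera to world coordinates). Camera axes: x right, y up, looking along -z (the intrinsics and any distortion apply to the point x, -y, -z); pixel columns grow to the right and rows downward; lengths in m; the calibration is good to about 2 mm. A picture is of the moment at which its call begins. There is no depth.
A pose or a line that the arm cannot do raises r.PlanningError and nothing moves.
- job_done(): hands the job in; it is judged then, once.
Readings, each from a call of its own:
- r.read_t(): time.
- r.read_joint_positions(): joint angles.
- r.read_joint_velocities(): joint speeds.
- r.read_tau(): joint torques, N m.
- r.read_eef_pos(): TCP position.
- r.read_orientation(): TCP orientation.
- r.read_ft_force(): force on the tool from outside, world axes, zero at the start.
- r.read_wrist_torque(): the same for the moment, N m.
- r.read_width(): opening from 0.0 (shut) to 1.0 (fully open).
- r.read_finger_force(): force on a finger pad.
Only numpy, scipy, OpenCV 4.12 (cv2) and the standard library are available. Lean on these libraries where they do the work, as an engineer would, in place of code of your own. Each camera call takes 0.05 s, during which the arm holds its last target. There are 200 camera calls.

## Working session

There is one attempt and no reset: what is moved stays moved. The work goes in short steps, each a Python script; the robot and the scene stay as the last script left them, time stands still between calls to the robot, and variables do not carry over. Pictures are saved under pics/ and viewed, at most 10 in all, crops included, and the job is handed in when it is done.

```bash
mkdir -p pics; ls
cat > h.py <<'E'
import numpy as np, cv2
from cell import r, get_image, job_done
def snap(n,f):
    d=get_image(n); cv2.imwrite(f'pics/{f}.png',cv2.cvtColor(d['frame'],cv2.COLOR_RGB2BGR)); 
    np.savez(f'pics/{f}.npz',**{k:np.array(v) for k,v in d.items()}); return d
def ray(d,u,v):
    K=np.array(d['intrinsics']);E=np.array(d['extrinsics'])
    p=cv2.undistortPoints(np.array([[[u,v]]],float),K,np.array([float(d['k1']),0,0,0]))[0,0]
    return E[:3,3],E[:3,:3]@np.array([p[0],-p[1],-1])
def onz(d,u,v,z):
    o,w=ray(d,u,v); return o+w*(z-o[2])/w[2]
def proj(d,P):
    K=np.array(d['intrinsics']);E=np.array(d['extrinsics'])
    q=(np.atleast_2d(P)-E[:3,3])@E[:3,:3]; q=q*[1,-1,-1]
    return cv2.projectPoints(q.reshape(-1,1,3),np.zeros(3),np.zeros(3),K,np.array([float(d['k1']),0,0,0]))[0][:,0]
E
python3 - <<'E'
from h import *
a=[snap(n,n+'0') for n in('scene','top')]
for d in a: print(np.round(d['extrinsics'],3),d['k1'],np.round(d['intrinsics'],1))
print(r.read_t(),r.tcp_to_tips,r.read_orientation())
E
```

```text
pics
[[-0.827 -0.319  0.463  1.165]
 [ 0.562 -0.488  0.668  0.89 ]
 [ 0.013  0.812  0.583  0.919]
 [ 0.     0.     0.     1.   ]] -0.09921102932871363 [[418.6   0.  255. ]
 [  0.  418.6 188.2]
 [  0.    0.    1. ]]
[[ 0.02   0.994 -0.11   0.364]
 [-1.     0.019 -0.012 -0.023]
 [-0.01   0.11   0.994  1.478]
 [ 0.     0.     0.     1.   ]] 0.023746768477846292 [[431.4   0.  256.6]
 [  0.  431.4 192. ]
 [  0.    0.    1. ]]
0.1 0.0726 [-3.13940979e+00 -3.32129803e-04  2.90979051e+00]
```

View pics/scene0.png

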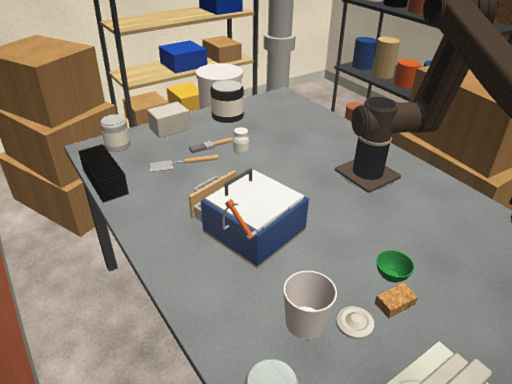

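View pics/top0.png

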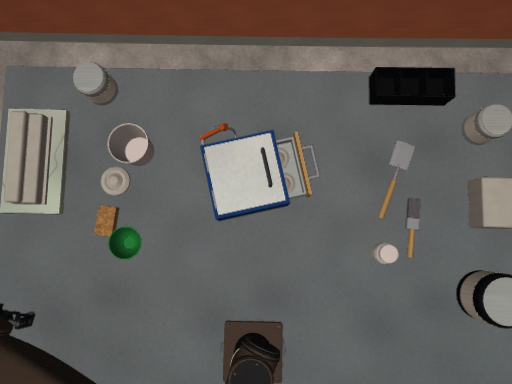

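Scene view: the box is at about (255,215), with the orange arm at (238,218). In the top view the box is centred at about (245,174), the dark flap bar at (267,167), the wooden drawer front at (303,164) and its handle at (314,161). The orange arm is at (213,131).

Run:
```python
from h import *
def ld(f): return dict(np.load(f'pics/{f}.npz'))
t=ld('top0'); s=ld('scene0')
f=t['frame']; hsv=cv2.cvtColor(f,cv2.COLOR_RGB2HSV)
roi=np.zeros(f.shape[:2],np.uint8); roi[115:230,190:330]=255
def big(m):
    cs=cv2.findContours(m,cv2.RETR_EXTERNAL,cv2.CHAIN_APPROX_NONE)[0]; return max(cs,key=cv2.contourArea)
blue=cv2.inRange(hsv,(105,120,40),(130,255,255))&roi
wh=cv2.inRange(hsv,(0,0,170),(180,40,255))&roi
wood=cv2.inRange(hsv,(8,80,100),(25,255,255))&roi
orn=cv2.inRange(hsv,(0,150,100),(9,255,255))&roi
blk=cv2.inRange(hsv,(0,0,0),(180,255,60))&roi; blk[:,285:]=0; blk[:140]=0
for n,m,z in(('blue',blue,.13),('white',wh,.142),('wood',wood,.102),('orange',orn,.2),('black',blk,.188)):
    rc=cv2.minAreaRect(big(m)); b=cv2.boxPoints(rc)
    P=np.array([onz(t,*q,z) for q in b]); c=P.mean(0)
    e=P[1]-P[0],P[2]-P[1]
    print(n,np.round(rc[0],1),'c',np.round(c,4),[ (round(float(np.hypot(*v[:2])),4),round(float(np.degrees(np.arctan2(v[1],v[0]))),2)) for v in e])
a=cv2.resize(f[110:230,190:330],None,fx=5,fy=5,interpolation=cv2.INTER_CUBIC)[:600,:700]
cv2.imwrite('pics/c1.png',a[:,:,::-1])
a=cv2.resize(s['frame'][160:270,180:320],None,fx=5,fy=5,interpolation=cv2.INTER_CUBIC)
cv2.imwrite('pics/c2.png',a[:,:,::-1])
```

```text
blue [244.6 174.8] c [0.5671 0.0332 0.13  ] [(0.2433, -76.35), (0.2448, -166.98)]
white [244.  173.4] c [0.5693 0.0345 0.142 ] [(0.2167, -76.21), (0.2152, -166.77)]
wood [301.9 162.7] c [ 0.6136 -0.1498  0.102 ] [(0.0182, -75.64), (0.212, -166.56)]
orange [210.8 132.5] c [0.6828 0.1353 0.2   ] [(0.0759, -64.17), (0.0117, -154.71)]
black [251.1 212.1] c [0.4447 0.0083 0.188 ] [(0.2025, -76.35), (0.0062, -166.76)]
```

View pics/c1.png

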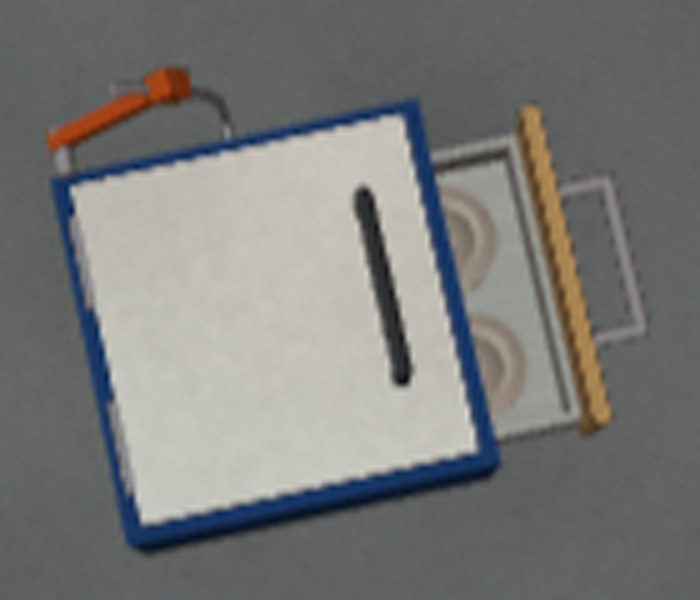

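View pics/c2.png

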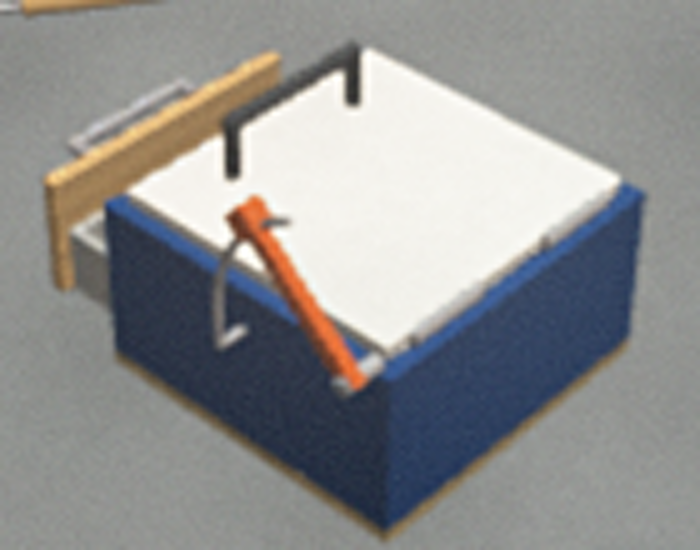

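The crops show clean edges: the flap is level and lies shut, the bar is at crop px (363,190)-(402,380), and the orange arm runs from (55,140) to (170,85) in the top crop. Next I compute the box pose, the drawer opening and the marker angle.

```bash
cat >> h.py <<'E'
def ld(f): return dict(np.load(f'pics/{f}.npz'))
from scipy.spatial.transform import Rotation as Ro
E
python3 - <<'E'
from h import *
t=ld('top0'); s=ld('scene0')
yaw=np.radians(103.3); X=np.array([np.cos(yaw),np.sin(yaw),0]); Y=np.array([-X[1],X[0],0]); C=np.array([.5693,.0345,0])
B=lambda P:np.array([(P-C)@X,(P-C)@Y,P[2]])
ct=lambda u,v:(190+(u+.5)/5-.5,110+(v+.5)/5-.5)
cs=lambda u,v:(180+(u+.5)/5-.5,160+(v+.5)/5-.5)
print('top bar',[np.round(B(onz(t,*ct(*p),.186)),4) for p in((363,190),(402,380))])
print('handle',[np.round(B(onz(t,*ct(*p),.082)),4) for p in((608,180),(640,330))])
print('front top',[np.round(B(onz(t,*ct(*p),.102)),4) for p in((532,106),(598,428))])
print('scene flap corners',[np.round(B(onz(s,*cs(*p),.142)),4) for p in((365,48),(622,180),(385,352),(128,192))])
print('scene blue corners',[np.round(B(onz(s,*cs(*p),.130)),4) for p in((645,192),(387,378),(108,205))])
print('scene bar',[np.round(B(onz(s,*cs(*p),.182)),4) for p in((352,46),(232,127))])
# marker arm: edges onto plane y=const
def ony(d,q,y):
    o,w=ray(d,*q); k=(y-(o-C)@Y)/(w@Y); return B(o+k*w)
for n,sel,pts in(('s',s,None),('t',t,None)):
    hsv=cv2.cvtColor(sel['frame'],cv2.COLOR_RGB2HSV); m=cv2.inRange(hsv,(0,150,90),(10,255,255))
    x0,x1,y0,y1=(215,265,195,245) if n=='s' else (190,235,115,150)
    vs,us=np.nonzero(m[y0:y1,x0:x1]); us+=x0;vs+=y0
    if n=='s':
        L=[];R=[]
        for v in np.unique(vs):
            q=us[vs==v]; L.append((q.min()-.5,v)); R.append((q.max()+.5,v))
        print('rows',vs.min(),vs.max(),[(a[0],b[0]) for a,b in zip(L,R)])
        lo,hi=vs.min()+10,vs.max()-4
        for nm,E_,y in(('L',L,-.145),('R',R,-.135)):
            P=np.array([ony(s,e,y) for e in E_ if lo<=e[1]<=hi]); k=np.polyfit(P[:,0],P[:,2],1); print(nm,'angle',-np.arctan(k[0]),'z at hinge',np.polyval(k,.108),np.round(P[[0,-1]],3))
    i=np.argsort((us if n=='s' else -us)); print(n,'extent',us.min(),us.max(),vs.min(),vs.max())
E
```

```text
top bar [array([-0.0707, -0.0582,  0.186 ]), array([-0.069 ,  0.0608,  0.186 ])]
handle [array([-0.2346, -0.0522,  0.082 ]), array([-0.2326,  0.0493,  0.082 ])]
front top [array([-0.194 , -0.1067,  0.102 ]), array([-0.1889,  0.1077,  0.102 ])]
scene flap corners [array([-0.1091,  0.1047,  0.142 ]), array([0.1092, 0.1047, 0.142 ]), array([ 0.1104, -0.1162,  0.142 ]), array([-0.1046, -0.1152,  0.142 ])]
scene blue corners [array([0.1184, 0.1182, 0.13  ]), array([ 0.1169, -0.1215,  0.13  ]), array([-0.1159, -0.1225,  0.13  ])]
scene bar [array([-0.0753,  0.0552,  0.182 ]), array([-0.0665, -0.0614,  0.182 ])]
rows 200 237 [(np.float64(229.5), np.float64(231.5)), (np.float64(227.5), np.float64(232.5)), (np.float64(226.5), np.float64(232.5)), (np.float64(225.5), np.float64(232.5)), (np.float64(226.5), np.float64(231.5)), (np.float64(226.5), np.float64(231.5)), (np.float64(227.5), np.float64(233.5)), (np.float64(230.5), np.float64(233.5)), (np.float64(230.5), np.float64(234.5)), (np.float64(231.5), np.float64(235.5)), (np.float64(232.5), np.float64(235.5)), (np.float64(232.5), np.float64(23
[... 610 characters left out ...]
.float64(242.5), np.float64(247.5)), (np.float64(242.5), np.float64(247.5)), (np.float64(244.5), np.float64(248.5)), (np.float64(244.5), np.float64(248.5)), (np.float64(245.5), np.float64(249.5)), (np.float64(245.5), np.float64(250.5)), (np.float64(246.5), np.float64(250.5)), (np.float64(247.5), np.float64(251.5)), (np.float64(249.5), np.float64(252.5)), (np.float64(249.5), np.float64(252.5)), (np.float64(250.5), np.float64(251.5))]
L angle 0.7530893176043758 z at hinge 0.13298558564492735 [[ 0.045 -0.145  0.195]
 [ 0.099 -0.145  0.142]]
R angle 0.6846655471740891 z at hinge 0.13981993563246475 [[ 0.047 -0.135  0.19 ]
 [ 0.105 -0.135  0.139]]
s extent 226 252 200 237
t extent 200 227 124 139
```

```bash
cat >> h.py <<'E'
yaw=np.radians(103.0); X=np.array([np.cos(yaw),np.sin(yaw),0]); Y=np.array([-X[1],X[0],0]); Z=np.array([0,0,1.]); C=np.array([.569,.034,0])
W=lambda x,y,z:C+x*X+y*Y+z*Z
def grip_pose(th,tilt,sg,dz=0.,y=0.):
    """TCP pose holding bar at flap angle th; tool tilted by `tilt` (0=down, +=body leaning to hinge); dz backs off along tool"""
    fx=np.cos(th)*X-np.sin(th)*Z; fz=np.sin(th)*X+np.cos(th)*Z   # flap axes
    P=W(.108,y,.130)-.178*fx+.052*fz
    tz=-(np.sin(tilt)*X+np.cos(tilt)*Z); tx=sg*Y; ty=np.cross(tz,tx)
    return P-(.054+dz)*tz, Ro.from_matrix(np.c_[tx,ty,tz]).as_euler('xyz')
E
python3 - <<'E'
from h import *
for sg in(1,-1):
  for th in(0,.4,.75,.95):
    for k in(-.4,-.2,0):
      p,o=grip_pose(th,th+k,sg); q=r.ik(p,o); print(sg,th,k,np.round(p,3),None if q is None else np.round(q,2))
for psi in(103,-77):
    print(psi,[None if (q:=r.ik(W(-.30,0,z),[np.pi,0,np.radians(psi)])) is None else np.round(q,2) for z in(.36,.138)])
print(r.read_joint_positions())
E
```

```text
1 0 -0.4 [ 0.589 -0.055  0.232] [-0.36  0.24  1.79  0.34  1.35 -2.28]
1 0 -0.2 [ 0.587 -0.045  0.235] [-0.3   0.19  1.83  0.18  1.23 -2.17]
1 0 0 [ 0.585 -0.034  0.236] [-0.23  0.16  1.86 -0.    1.13 -2.03]
1 0.4 -0.4 [ 0.577 -0.001  0.301] [-0.18  0.07  1.82 -0.    1.24 -1.97]
1 0.4 -0.2 [0.575 0.01  0.3  ] [-0.1   0.06  1.85 -0.21  1.18 -1.83]
1 0.4 0 [0.572 0.02  0.297] [-0.03  0.06  1.87 -0.43  1.14 -1.66]
1 0.75 -0.4 [0.562 0.065 0.34 ] [ 0.04  0.02  1.83 -0.36  1.25 -1.65]
1 0.75 -0.2 [0.56  0.074 0.335] [ 0.12  0.04  1.85 -0.58  1.25 -1.49]
1 0.75 0 [0.558 0.083 0.329] [ 0.18  0.07  1.87 -0.79  1.28 -1.35]
1 0.95 -0.4 [0.552 0.107 0.351] [ 0.18  0.03  1.82 -0.57  1.3  -1.46]
1 0.95 -0.2 [0.55  0.115 0.345] [ 0.24  0.07  1.84 -0.78  1.34 -1.33]
1 0.95 0 [0.549 0.122 0.336] [ 0.3   0.11  1.85 -0.97  1.4  -1.2 ]
-1 0 -0.4 [ 0.589 -0.055  0.232] [-0.36  0.24  1.79  0.34  1.35  0.87]
-1 0 -0.2 [ 0.587 -0.045  0.235] [-0.3   0.19  1.83  0.18  1.23  0.97]
-1 0 0 [ 0.585 -0.034  0.236] [-0.23  0.16  1.86 -0.    1.13  1.11]
-1 0.4 -0.4 [ 0.577 -0.001  0.301] [-0.18  0.07  1.82 -0.    1
[... 180 characters left out ...]
 [ 0.04  0.02  1.83 -0.36  1.25  1.49]
-1 0.75 -0.2 [0.56  0.074 0.335] [ 0.12  0.04  1.85 -0.58  1.25  1.65]
-1 0.75 0 [0.558 0.083 0.329] [ 0.18  0.07  1.87 -0.79  1.28  1.8 ]
-1 0.95 -0.4 [0.552 0.107 0.351] [ 0.18  0.03  1.82 -0.57  1.3   1.68]
-1 0.95 -0.2 [0.55  0.115 0.345] [ 0.24  0.07  1.84 -0.78  1.34  1.81]
-1 0.95 0 [0.549 0.122 0.336] [ 0.3   0.11  1.85 -0.97  1.4   1.94]
103 [array([-0.53,  0.28,  1.49,  0.  ,  1.38, -0.76]), array([-0.53,  0.48,  1.65,  0.  ,  1.02, -0.76])]
-77 [array([-0.53,  0.28,  1.49, -0.  ,  1.38,  2.38]), array([-0.53,  0.48,  1.65, -0.  ,  1.02,  2.38])]
[ 1.18899757e+00  2.87126069e-01  1.57806781e+00  2.30147120e-06
  1.27860676e+00 -1.49997643e-01]
```

Run:
```python
from h import *
o=[np.pi,0,yaw]
r.command_gripper(0.0)
p=r.read_eef_pos(); r.servo_line([p[0],p[1],.37],velocity=.2)
r.move_ptp(W(-.31,0,.37),o)
r.servo_line(W(-.31,0,.140),velocity=.2)
print(r.read_ft_force())
hit=r.servo_line(W(-.14,0,.140),velocity=.05,f_stop=12)
p=np.array(r.read_eef_pos()); print(hit,(p-C)@X,(p-C)@Y,r.read_ft_force(),r.read_t())
d=snap('top','top1'); 
cv2.imwrite('pics/c3.png',cv2.resize(d['frame'][110:230,190:330],None,fx=4,fy=4,interpolation=cv2.INTER_CUBIC)[:,:,::-1])
```

```text
[-0.13292617  0.30182742  0.0890814 ]
True -0.17466950516503538 6.934843175415364e-05 [ 0.70183961 -1.52292434  2.78707712] 8.675
```

View pics/c3.png

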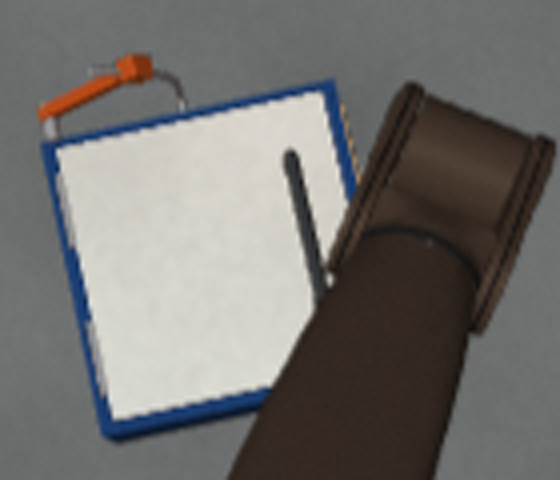

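The picture shows the drawer front hard against the box (at about (345,110)), and the stop position (-0.175) matches the shut geometry. I'll confirm with a second, firmer push, then back off and go to the pre-grasp pose.

Run:
```python
from h import *
hit=r.servo_line(W(-.15,0,.140),velocity=.04,f_stop=18)
p=np.array(r.read_eef_pos()); print(hit,(p-C)@X,r.read_ft_force())
r.servo_line(W(-.30,0,.140),velocity=.15)
r.servo_line(W(-.30,0,.37),velocity=.25)
r.command_gripper(1.0)
p,o=grip_pose(0,0,-1,dz=.13); r.move_ptp(p,o)
w=snap('wrist','w1'); s=snap('scene','s1'); t=snap('top','t1')
a=np.vstack([cv2.resize(w['frame'],(400,300)),np.zeros((0,400,3),np.uint8)])
b=cv2.resize(s['frame'][160:270,170:310],(400,314),interpolation=cv2.INTER_CUBIC)[:300]
cv2.imwrite('pics/m1.png',np.hstack([a,b])[:,:,::-1]); print(r.read_t(),np.round(w['extrinsics'],3))
```

```text
True -0.17397246254171958 [ 0.62453161 -2.10026607  1.24431385]
13.6667 [[ 0.224  0.931  0.287  0.659]
 [-0.974  0.214  0.066 -0.018]
 [ 0.    -0.295  0.955  0.436]
 [ 0.     0.     0.     1.   ]]
```

View pics/m1.png

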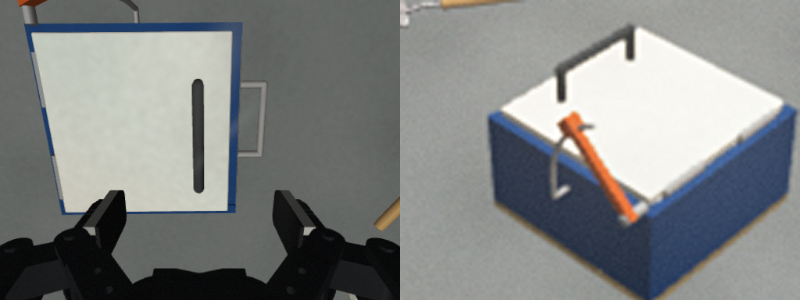

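The drawer is shut (wrist view: handle at (255,118), front flush with the box). The bar is at (198,80)-(198,190). Next I take two close wrist views of the marker arm.

Run:
```python
from h import *
w=ld('w1'); B=lambda P:np.round([(P-C)@X,(P-C)@Y,P[2]],4)
k=1.28
print('bar',[B(onz(w,u*k,v*k,.186)) for u,v in((198,80),(198,192))])
print('flap',[B(onz(w,u*k,v*k,.142)) for u,v in((28,33),(231,30),(231,211),(63,213))])
def pose(P,tilt):
    tz=-(np.sin(tilt)*X+np.cos(tilt)*Z); tx=-Y; return P,Ro.from_matrix(np.c_[tx,np.cross(tz,tx),tz]).as_euler('xyz')
ims=[]
for i,(P,tl) in enumerate(((W(.03,-.10,.42),0),(W(-.17,-.08,.41),-.6))):
    p,o=pose(P,tl)
    if r.ik(p,o) is None: print('noik',i); continue
    r.move_ptp(p,o); r.wait(.2); d=snap('wrist',f'wm{i}'); ims.append(cv2.resize(d['frame'],(400,300)))
    ims[-1]=d['frame'][:300,:400] if 0 else ims[-1]
cv2.imwrite('pics/m2.png',np.hstack(ims)[:,:,::-1]); print(r.read_t(),w['intrinsics'][0,0])
```

```text
bar [array([-0.07  , -0.0644,  0.186 ]), array([-0.0697,  0.0551,  0.186 ])]
flap [array([ 0.1112, -0.1105,  0.142 ]), array([-0.1051, -0.114 ,  0.142 ]), array([-0.1133,  0.1061,  0.142 ]), array([0.1094, 0.1085, 0.142 ])]
15.5417 322.2699695061576
```

View pics/m2.png

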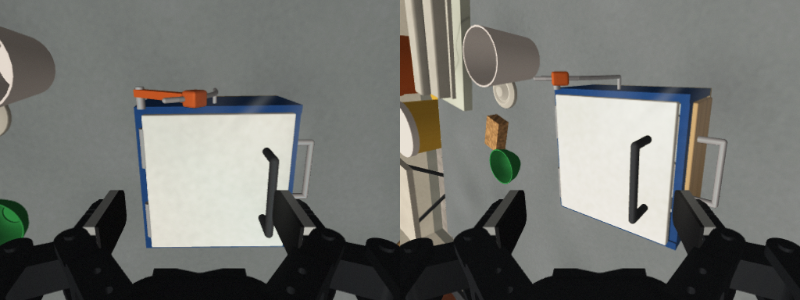

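View A: orange arm (135,95)-(205,98), with its end block at (195,98). View B looks almost along the arm at its end block, at (560,79), so that ray fixes the angle well.

Run:
```python
from h import *
from scipy.optimize import brentq
B=lambda P:np.array([(P-C)@X,(P-C)@Y,P[2]])
obs=[]
for n,roi in(('wm1',(180,230,80,120)),('wm0',(165,275,100,145)),('s1',(215,265,195,245))):
    d=ld(n); hsv=cv2.cvtColor(d['frame'],cv2.COLOR_RGB2HSV); m=cv2.inRange(hsv,(0,130,70),(13,255,255))
    x0,x1,y0,y1=roi; vs,us=np.nonzero(m[y0:y1,x0:x1]); us+=x0; vs+=y0
    print(n,us.min(),us.max(),vs.min(),vs.max(),len(us))
    if n=='wm0': print([(int(u),int(vs[us==u].min()),int(vs[us==u].max())) for u in np.unique(us)])
    if n=='wm1': q=((us.min()+us.max())/2,(vs.min()+vs.max())/2)
d=ld('wm1'); o,w=ray(d,*q)
for y in(-.135,-.14,-.145):
    k=(y-(o-C)@Y)/(w@Y); print('B plane hit',y,np.round(B(o+k*w),4))
ob=B(o); wb=np.array([w@X,w@Y,w[2]])
for L in(.105,.11,.115,.12):
    # ray point at radius L from pivot in the xz plane (ignore y)
    f=lambda k: np.hypot(*( (ob+k*wb)[[0,2]]-[.108,.13]))-np.hypot(L,.006)
    ks=np.linspace(.05,.6,400); v=[f(k) for k in ks]; i=next(i for i in range(399) if v[i]*v[i+1]<0); P=ob+brentq(f,ks[i],ks[i+1])*wb
    print(L,np.round(P,4),'theta',np.arctan2(P[2]-.13,.108-P[0])-np.arctan2(.006,L))
```

```text
wm1 194 215 92 109 370
wm0 171 264 114 137 1248
[(171, 115, 122), (172, 115, 123), (173, 115, 124), (174, 115, 123), (175, 115, 124), (176, 115, 124), (177, 115, 124), (178, 115, 124), (179, 115, 124), (180, 115, 124), (181, 115, 124), (182, 115, 125), (183, 114, 125), (184, 114, 125), (185, 115, 125), (186, 115, 125), (187, 115, 125), (188, 115, 125), (189, 115, 126), (190, 115, 126), (191, 115, 126), (192, 115, 126), (193, 115, 126), (194, 115, 126), (195, 115, 126), (196, 115, 126), (197, 116, 126), (198, 116, 127), (199, 116, 127), (200, 116, 127), (201, 116, 127), (202, 116, 127), (203, 116, 127), (204, 116, 127), (205, 116, 127), (206, 116, 128), (207, 116, 126), (208, 116, 125), (209, 116, 125), (210, 117, 124), (211, 117, 124), (212, 117, 124), (213, 117, 124), (214, 117, 124), (215, 117, 124), (216, 117, 124), (217, 117, 124), (218, 117, 124), (219, 117, 124), (220, 117, 124), (221, 118, 124), (222, 118, 124), (223, 118, 124), (224, 118, 123), (225, 118, 123), (226, 118, 123), (227, 118, 123), (228, 118, 123), (229, 118, 123), (230, 118, 123), (231, 118, 131), (232, 118, 131
[... 227 characters left out ...]
6, 115, 137), (247, 115, 137), (248, 115, 137), (249, 115, 137), (250, 115, 137), (251, 115, 137), (252, 115, 137), (253, 115, 136), (254, 115, 136), (255, 115, 136), (256, 115, 136), (257, 115, 136), (258, 115, 135), (259, 115, 135), (260, 116, 135), (261, 116, 135), (262, 116, 134), (263, 117, 134), (264, 119, 132)]
s1 226 252 200 237 192
B plane hit -0.135 [ 0.1543 -0.135   0.079 ]
B plane hit -0.14 [ 0.0686 -0.14    0.1711]
B plane hit -0.145 [-0.0171 -0.145   0.2633]
0.105 [ 0.0358 -0.1419  0.2065] theta 0.7568174402886244
0.11 [ 0.0324 -0.1421  0.2101] theta 0.759769729372175
0.115 [ 0.029  -0.1423  0.2138] theta 0.7624660711528461
0.12 [ 0.0256 -0.1425  0.2174] theta 0.764938338441921
```

Run:
```python
from h import *
y=-.002
r.move_ptp(*grip_pose(0,0,-1,dz=.12,y=y))
print(r.servo_line(grip_pose(0,0,-1,y=y)[0],velocity=.1,f_stop=15))
r.command_gripper(0.0,f_grip=60); print(r.read_width(),r.read_finger_force(),r.read_ft_force())
for th in np.arange(.08,.77,.0755):
    p,o=grip_pose(th,th,-1,y=y); r.servo_line(p,velocity=.06,frame=o)
    f=np.array(r.read_ft_force()); print(round(th,3),np.round([f@X,f@Y,f[2]],1))
p,o=grip_pose(.76,.76,-1,y=y); r.servo_line(p,velocity=.06,frame=o)
r.wait(.3); print(r.read_eef_pos()-p,r.read_width(),r.read_t())
s=snap('scene','s2'); t=snap('top','t2'); snap('wrist','w2')
a=cv2.resize(s['frame'][150:270,180:320],(700,600),interpolation=cv2.INTER_CUBIC)
cv2.imwrite('pics/m3.png',a[:,:,::-1])
```

```text
False
0.11285317338445387 58.44263434410095 [-0.65821063  2.89779234  1.59769961]
0.08 [ 2.2 -1.3 -3.7]
0.156 [ 3.4 -2.  -4.4]
0.231 [ 3.6 -2.  -3.5]
0.306 [ 4. -2. -5.]
0.382 [ 5.4  1.4 -5.7]
0.458 [ 3.9  1.2 -5.8]
0.533 [ 3.9  2.2 -6.6]
0.608 [ 3.3  4.4 -6.6]
0.684 [ 3.5  5.5 -6.1]
0.76 [ 2.   5.8 -6.1]
[-0.0004916  -0.00069791 -0.0005652 ] 0.1162398132765774 22.7833
```

View pics/m3.png

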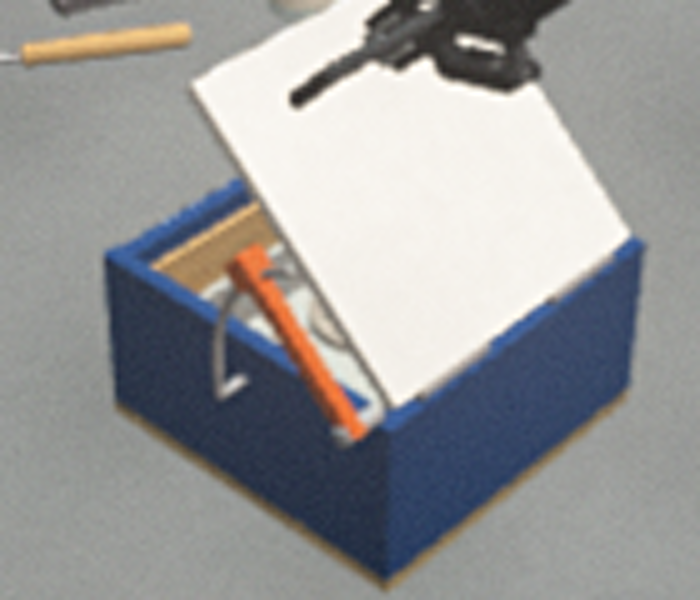

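The flap is raised and held; in the picture its near edge (192,85)-(392,405) looks parallel to the orange arm's edges (265,270)-(368,435). I'll measure both the same way.

Run:
```python
from h import *
B=lambda P:np.array([(P-C)@X,(P-C)@Y,P[2]])
def ony(d,u,v,y):
    o,w=ray(d,u,v); return B(o+(y-(o-C)@Y)/(w@Y)*w)
d=ld('s2'); f=d['frame'].astype(float); 
def fit(px,y):
    P=np.array([ony(d,*q,y) for q in px]); k,c=np.polyfit(P[:,0],P[:,2],1); return round(-np.arctan(k),4),round(k*.108+c,4),np.round(P[[0,-1]],3).tolist()
# flap near edge: per row, subpixel crossing into white along the row
g=cv2.GaussianBlur(f.min(2),(3,3),.7); E=[]
for v in range(172,226):
    uc=218.4+(v-167)*.625; us=np.arange(int(uc)-5,int(uc)+7); row=g[v,us]; G=np.diff(row); i=int(G.argmax())
    j=slice(max(i-1,0),i+2); E.append((us[0]+.5+ (np.arange(len(G))[j]*G[j]).sum()/G[j].sum(),v))
E=np.array(E); k=np.polyfit(E[:,1],E[:,0],1); res=E[:,0]-np.polyval(k,E[:,1]); E=E[abs(res)<1]; print('flap',len(E),k[0],fit(E,-.110))
# arm: orange-weighted row centroid and edges (average of three shots)
for n in('scene0','s1','s2'):
    d=ld(n); f=d['frame'].astype(float); o=np.clip(f[:,:,0]-f[:,:,2]-30,0,None); A=[]
    for v in range(210,232):
        uc=233+(v-210)*.64; us=np.arange(int(uc)-6,int(uc)+8); wt=o[v,us]*(o[v,us]>30)
        A.append(((us*wt).sum()/wt.sum(),v))
    A=np.array(A); print(n,np.polyfit(A[:,1],A[:,0],1)[0],[fit(A,y) for y in(-.14,)])
d=ld('s2')
for th in(.70,.73,.76,.79):
    P=[W(.108-l*np.cos(th)+.006*np.sin(th),-.14,.13+l*np.sin(th)+.006*np.cos(th)) for l in(.03,.09)]; q=proj(d,np.array(P)); print(th,np.round(q,2).tolist(),(q[1]-q[0])[0]/(q[1]-q[0])[1])
    P=[W(.108-l*np.cos(th)+.012*np.sin(th),-.11,.13+l*np.sin(th)+.012*np.cos(th)) for l in(.03,.2)]; q=proj(d,np.array(P)); print('  flap slope',(q[1]-q[0])[0]/(q[1]-q[0])[1])
print(np.polyfit(A[:,1],A[:,0],1)@[228,1])
```

```text
flap 54 0.6368501536466312 (np.float64(0.7303), np.float64(0.1421), [[-0.031, -0.11, 0.268], [0.1, -0.11, 0.15]])
scene0 0.6363346278090926 [(np.float64(0.7311), np.float64(0.1398), [[0.049, -0.14, 0.193], [0.1, -0.14, 0.147]])]
s1 0.6407913263797611 [(np.float64(0.7253), np.float64(0.1399), [[0.048, -0.14, 0.193], [0.1, -0.14, 0.147]])]
s2 0.6303416554021344 [(np.float64(0.7393), np.float64(0.1391), [[0.049, -0.14, 0.193], [0.1, -0.14, 0.147]])]
0.7 [[244.87, 227.2], [232.95, 209.17]] 0.6606984651169497
  flap slope 0.6612731323447174
0.73 [[245.05, 227.17], [233.42, 208.92]] 0.6375101686656394
  flap slope 0.6372617567830297
0.76 [[245.25, 227.14], [233.91, 208.7]] 0.6147202021024042
  flap slope 0.6136816000539423
0.79 [[245.44, 227.12], [234.42, 208.51]] 0.592278063422002
  flap slope 0.5904792124665935
245.80938164962086
```

Measured the same way in the same picture, the flap is at 0.730 rad and the arm at 0.732 rad (mean of three shots). The wrist-view ray gives 0.76 for the arm, which matches the commanded 0.76. The drawer front does not protrude. I'm handing in.

```bash
python3 -c "
from h import *
r.wait(.5); print(np.abs(r.read_joint_velocities()).max(),r.read_finger_force(),r.read_width(),r.read_t()); print(job_done())"
```

```text
0.0018681897097456075 58.72326672077179 0.11260078296410136 23.4333
the job is handed in; nothing more can be done
None
```

The drawer was pushed shut first, then the flap raised level with the orange marker arm (within about 0.01 rad by camera) and held steady in the gripper; the job was handed in at 23.4 s.

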